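# Put the washed rings back on the slicer's leaning spindle

## Robot

A 6-joint arm with a two-finger parallel gripper is mounted at the origin on a cart in front of the work surface, level with it; the furniture and walls round the work are solid. World frame = base frame: x ahead of the robot, y to its left, z up, the work surface at z = 0. Lengths are in m, angles in degrees, forces in N, time in s.
With the tool pointing down it reaches from about 0.325 to 0.85 m from the base axis. Payload 15.5 kg.
Tool frame: the origin (TCP) lies midway between the tips of the shut fingers; the grasp point (between the pads) lies 19 mm behind it; z points along the fingers, y is the line along which they close (so a half turn about z gives the same grasp; the last joint's range is limited). The gripper opens to 91 mm and grips with 3 to 60 N. Pads are 32 mm wide; open, the fingers measure 118 mm over their backs; the gripper's body (76 mm by 178 mm) begins 60 mm behind the grasp point.
Start: joints at [-82.42, 28.281, 77.091, -0, 74.628, -5.472], TCP at [0.141, -0.609, 0.214] pointing down, gripper open.
Joint ranges: [-166.48, 166.48], [-47.26, 123.95], [12.59, 153.08], [-70.14, 250.14], [6.76, 159.57], [-176.63, 176.63]. Speed limits (degrees/s): [108.29, 108.29, 147.25, 172.46, 172.46, 172.46].

## Interface

Orientations are given as a 3x3 rotation matrix whose columns are the frame's x, y, z axes.
In Python, from bench import ctrl gives the robot as it stands. The module is installed in compiled form; this text tells all that it offers. Calls block until the motion is done:
- ctrl.goto(position, orientation): joint-space move of the TCP to a pose.
- ctrl.move_l(position, vel=0.15, ori=None, contact_N=None): straight line of the TCP; ori=None keeps the orientation; vel is the mean speed in m/s. With contact_N (N) it stops when the force on the tool has changed by that much, and returns True; else False.
- ctrl.movej(angles): joint-space move.
- ctrl.command_gripper(opening): opening from 0.0 (shut) to 1.0 (fully open); the grip force is fixed at half the most; returns when the fingers have stopped.
- ctrl.sleep(seconds).
- ctrl.ik(position, orientation): joint angles nearest the present ones, or None.
- ctrl.read_camera(name): name is "scene" or "side" or "wrist"; returns the picture (480x640x3 uint8, blue, green, red); there is no depth.
- ctrl.camera_params(name): a dict with "fx", "fy", "cx", "cy" (pixels), "pose" (4x4, takes a point from camera to world coordinates); the wrist camera has in their place "T_tool_cam" (4x4, takes a point from camera to tool coordinates, whose origin is the TCP and whose axes are the flange's). Camera axes: x right, y up, looking along -z (the intrinsics and any distortion apply to the point x, -y, -z); pixel columns grow to the right and rows downward; lengths in m; the calibration is good to about 2 mm. The wrist camera is an equidistant fisheye: a pixel r from the principal point sees the ray r / f radians off the axis. A picture is of the moment at which its call begins: read the wrist's pose just before it. camera_params takes no time and is no camera call.
A pose or a line that the arm cannot do raises ctrl.MotionError and nothing moves.
- ctrl.sign_off(): hands the job in; it is judged then, once.
Readings, each from a call of its own:
- ctrl.current_t(): time.
- ctrl.current_q(): joint angles.
- ctrl.current_dq(): joint speeds.
- ctrl.current_effort(): joint torques, N m.
- ctrl.current_tool_pos(): TCP position.
- ctrl.current_eef_rot(): TCP orientation.
- ctrl.current_contact_force(): force on the tool from outside, world axes, zero at the start.
- ctrl.current_wrist_torque(): the same for the moment, N m.
- ctrl.current_grip_width(): opening from 0.0 (shut) to 1.0 (fully open).
- ctrl.current_grasp_force(): force on a finger pad.
Only numpy, scipy, OpenCV 4.12 (cv2) and the standard library are available. Lean on these libraries where they do the work, as an engineer would, in place of code of your own. Each camera call takes 0.05 s, during which the arm holds its last target. There are 200 camera calls.

## Task

The two washed metal rings of the vegetable slicer lie on the worktop. Thread them back onto the slicer's leaning spindle: first the wide ring, slid down until it sits flush on the flange at the spindle's foot, then the narrow ring, slid down until it sits flush on the wide one. Let go of both, and leave the other things on the worktop where they are.

Things in the scene. Friction and masses are not known exactly. Their poses are not given: they have to be found in the camera images.
- slicer: vegetable slicer: a small white machine fixed to the worktop, foot 140 x 100 mm, with a thick white drum (80 mm in diameter) that leans 0.44 rad (25 degrees) from vertical towards its own -x (to the left and somewhat to the robot) and carries the spindle. Origin: centre of the foot's underside; x points to its back, z up.
- spindle: fixed steel spindle on the drum. Origin: centre of the seat, the top of a flange 54 mm in diameter, about 0.114 m up, 14 mm clear of the drum. z runs out along the leaning spindle, y is level. Stepped: 26 mm thick from the seat to 18 mm out, narrowing to 16 mm thick at 22 mm, tapering from 47 mm to its 6 mm thick end at 54 mm.
- wide_ring_mid (a point): centre, half-way up, of the wide ring: plain loose aluminium ring, outer diameter 60 mm, bore 32 mm, height 24 mm, about 130 g. It lies flat on the worktop; z is its axis, either face may go down. It slides freely on the thick part of the spindle; fully home its centre is 12 mm up the spindle from the seat.
- narrow_ring_mid (a point): centre, half-way up, of the narrow ring: plain loose aluminium ring, outer diameter 44 mm, bore 22 mm, height 24 mm, about 75 g. It lies flat on the worktop; z is its axis, either face may go down. It slides freely on the thin part of the spindle and does not pass over the thick part; fully home on top of the wide ring its centre is 36 mm up the spindle from the seat.
- garlic: bystander: garlic bulb, 53 mm across, 53 mm high, standing loose; origin at its underside
- lemon: bystander: lemon, 72 x 57 x 58 mm, lying loose; origin at its underside
- salt_shaker: bystander: glass salt shaker with a grey top, 44 mm across, 90 mm high, loose; origin at its underside
- kitchen_timer: bystander: domed kitchen timer, 64 mm across, 49 mm high, loose; origin at its underside

How it is judged (in metres and radians):
On the way, in this order (a step that is already met when the one before it is completed fails the run):
1. the wide ring is fully home on the flange, the narrow ring not yet on the spindle (x of wide_ring_mid in the frame of spindle between -0.006 and 0.006 m and y of wide_ring_mid in the frame of spindle between -0.006 and 0.006 m and z of wide_ring_mid in the frame of spindle between 0.008 and 0.016 m and angle between the z axis of wide_ring_mid and the z axis of spindle, either way round below 0.12 rad and distance between narrow_ring_mid and spindle above 0.08 m), for 0.2 s.
2. the narrow ring is fully home on the wide ring (x of narrow_ring_mid in the frame of spindle between -0.006 and 0.006 m and y of narrow_ring_mid in the frame of spindle between -0.006 and 0.006 m and z of narrow_ring_mid in the frame of spindle between 0.032 and 0.04 m and angle between the z axis of narrow_ring_mid and the z axis of spindle, either way round below 0.12 rad), for 0.2 s.
At the end, for the whole second after the job is handed in: Both rings are threaded on the spindle, at rest: the wide ring's centre 12 mm and the narrow ring's 36 mm up the spindle from the seat, each within 4 mm, within 6 mm of the spindle's axis either way, and square to it within 0.12 rad (all of step 2 and x of wide_ring_mid in the frame of spindle between -0.006 and 0.006 m and y of wide_ring_mid in the frame of spindle between -0.006 and 0.006 m and z of wide_ring_mid in the frame of spindle between 0.008 and 0.016 m and angle between the z axis of wide_ring_mid and the z axis of spindle, either way round below 0.12 rad and linear speed of each of wide_ring, narrow_ring below 0.02 m/s); the robot touches nothing.
It fails at once if the garlic bulb is moved more than 3 cm (distance of garlic from where it was at the start of the episode above 0.03 m).
It fails at once if the lemon is moved more than 3 cm (distance of lemon from where it was at the start of the episode above 0.03 m).
It fails at once if the salt shaker is moved more than 3 cm (distance of salt_shaker from where it was at the start of the episode above 0.03 m).
It fails at once if the kitchen timer is moved more than 3 cm (distance of kitchen_timer from where it was at the start of the episode above 0.03 m).
It also fails if it takes over 48 s, if anything falls off the work surface, if the arm or the gripper's body presses on something with over 40 N, if the wrist force passes 120 N, or if a joint passes its speed limit or range.

## Working session

There is one attempt and no reset: what is moved stays moved. The work goes in short steps, each a Python script; the robot and the scene stay as the last script left them, time stands still between calls to the robot, and variables do not carry over. Pictures are saved under pics/ and viewed, at most 10 in all, crops included, and the job is handed in when it is done.

```bash
mkdir -p pics; python3 - <<'E'
from bench import ctrl
import cv2,numpy as np
np.set_printoptions(precision=4,suppress=True)
for n in("scene","side","wrist"):
    p=ctrl.camera_params(n); print(n,p)
    cv2.imwrite(f"pics/{n}0.png",ctrl.read_camera(n))
print(ctrl.current_tool_pos(),ctrl.current_eef_rot(),ctrl.current_t())
E
```

```text
scene {'fx': 440.5740682954597, 'fy': 440.5740682954597, 'cx': 320.7764975400791, 'cy': 237.16463102411632, 'pose': array([[ 0.979 , -0.1685,  0.1151,  0.6182],
       [ 0.204 ,  0.8232, -0.5299, -0.121 ],
       [-0.0055,  0.5422,  0.8402,  0.8286],
       [ 0.    ,  0.    ,  0.    ,  1.    ]])}
side {'fx': 484.39171285638804, 'fy': 484.39171285638804, 'cx': 314.32807598969305, 'cy': 239.667023043874, 'pose': array([[ 0.9997, -0.0178, -0.0159,  0.537 ],
       [-0.0078,  0.3871, -0.922 , -0.4553],
       [ 0.0225,  0.9219,  0.3869,  0.4164],
       [ 0.    ,  0.    ,  0.    ,  1.    ]])}
wrist {'fx': 371.64829954431775, 'fy': 371.64829954431775, 'cx': 324.90685219624737, 'cy': 233.0351291597876, 'T_tool_cam': array([[ 0.0005,  0.9619,  0.2732,  0.0775],
       [ 1.    , -0.0006,  0.0004, -0.0005],
       [ 0.0006,  0.2732, -0.9619, -0.1701],
       [ 0.    ,  0.    ,  0.    ,  1.    ]])}
[ 0.1411 -0.6086  0.2135] [[ 0.9742  0.2259 -0.0001]
 [ 0.2259 -0.9742  0.0009]
 [ 0.0001 -0.0009 -1.    ]] 0.15
```

View pics/scene0.png

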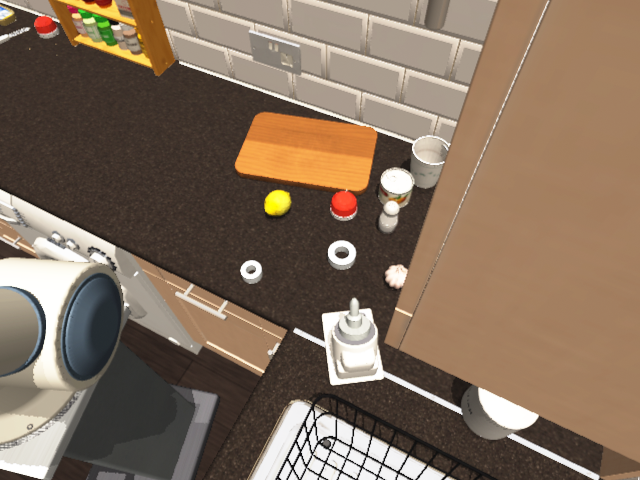

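View pics/side0.png

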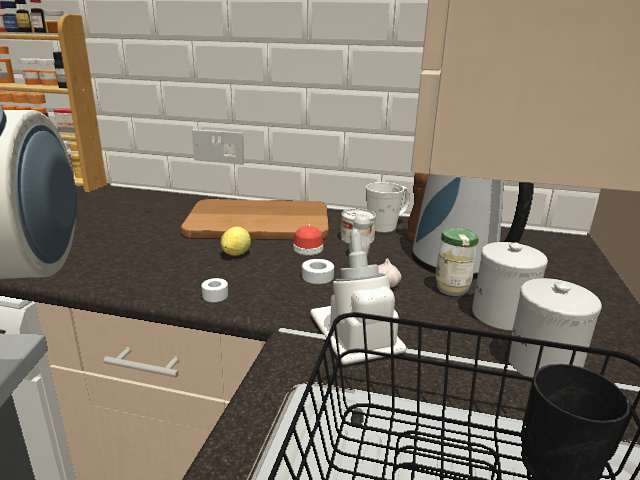

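The scene view shows the wide ring at (342,255), the narrow ring at (251,272), and the slicer foot at about (323–382, 310–388) with the spindle tip at (354,300). In the side view the rings are at (318,271) and (214,290), and the spindle tip is at (355,230). Next I'll measure the rings and zoom in on the slicer.

```bash
cat > h.py <<'E'
from bench import ctrl
import cv2,numpy as np
np.set_printoptions(precision=4,suppress=True)
def ray(n,u,v,T=None):
    p=ctrl.camera_params(n); x=(u-p['cx'])/p['fx']; y=(v-p['cy'])/p['fy']
    if n=='wrist':
        r=np.hypot(x,y); s=np.sin(r)/max(r,1e-9); d=np.array([x*s,-y*s,-np.cos(r)]); P=T@p['T_tool_cam']
    else: d=np.array([x,-y,-1.]); P=p['pose']
    d=P[:3,:3]@d; return P[:3,3],d/np.linalg.norm(d)
def onz(n,u,v,z,T=None):
    o,d=ray(n,u,v,T); return o+d*(z-o[2])/d[2]
def tri(r1,r2):
    A=np.zeros((3,3));b=np.zeros(3)
    for o,d in(r1,r2):
        M=np.eye(3)-np.outer(d,d);A+=M;b+=M@o
    p=np.linalg.solve(A,b)
    return p,[np.linalg.norm(np.cross(p-o,d)) for o,d in(r1,r2)]
def toolT():
    T=np.eye(4);T[:3,:3]=ctrl.current_eef_rot();T[:3,3]=ctrl.current_tool_pos();return T
def blob(img,u,v,w=35,th=95):
    "centre of filled light, grey blob near u,v"
    s=img[v-w:v+w,u-w:u+w].astype(int)
    m=((s.min(2)>th)&(np.ptp(s,axis=2)<50)).astype(np.uint8)
    cs,_=cv2.findContours(m,cv2.RETR_EXTERNAL,cv2.CHAIN_APPROX_NONE)
    c=max(cs,key=cv2.contourArea);M=cv2.moments(c)
    return M['m10']/M['m00']+u-w,M['m01']/M['m00']+v-w,cv2.boundingRect(c),M['m00']
E
python3 - <<'E'
from h import *
S=cv2.imread('pics/scene0.png');D=cv2.imread('pics/side0.png')
for k,a,b in(('wide',(342,255),(318,271)),('narrow',(251,272),(214,290))):
    x=blob(S,*a,w=22);y=blob(D,*b,w=22)
    print(k,x,y,onz('scene',*x[:2],.012),onz('side',*y[:2],.012),tri(ray('scene',*x[:2]),ray('side',*y[:2])))
for c in((323,312),(373,309),(382,378),(331,388)):print('foot',c,onz('scene',*c,.01))
for k,c in dict(garlic=(396,277),lemon=(277,204),salt=(389,222),timer=(344,208)).items():print(k,onz('scene',*c,.025))
print('tip',tri(ray('scene',354,301),ray('side',355,230)))
a=cv2.resize(S[285:395,310:400],None,fx=4.4,fy=5.4,interpolation=cv2.INTER_CUBIC)
b=cv2.resize(D[220:360,305:410],None,fx=3.8,fy=594/140,interpolation=cv2.INTER_CUBIC)
cv2.imwrite('pics/z1.png',np.hstack([cv2.resize(a,(396,594)),cv2.resize(b,(399,594))]))
E
```

```text
wide (341.48809523809524, 254.23498964803315, (8, 7, 29, 30), 644.0) (317.55253896430366, 270.71920563097035, (6, 10, 33, 25), 663.0) [0.5589 0.3601 0.012 ] [0.5584 0.3585 0.012 ] (array([0.5586, 0.3609, 0.0108]), [np.float64(0.00012862990997453589), np.float64(0.0001286299099745255)])
narrow (251.03474903474904, 271.1381381381381, (11, 10, 22, 24), 388.5) (214.51003236245955, 289.47184466019417, (9, 10, 27, 24), 515.0) [0.3799 0.2813 0.012 ] [0.3804 0.2796 0.012 ] (array([0.3797, 0.2819, 0.0108]), [np.float64(0.00017855784306211817), np.float64(0.0001785578430621445)])
foot (323, 312) [0.5466 0.2224 0.01  ]
foot (373, 309) [0.6432 0.2489 0.01  ]
foot (382, 378) [0.6785 0.1172 0.01  ]
foot (331, 388) [0.5905 0.0807 0.01  ]
garlic [0.6789 0.3216 0.025 ]
lemon [0.3917 0.454  0.025 ]
salt [0.6481 0.4553 0.025 ]
timer [0.5436 0.4734 0.025 ]
tip (array([0.6059, 0.1876, 0.1627]), [np.float64(7.254891702239464e-05), np.float64(7.254891702204039e-05)])
```

View pics/z1.png

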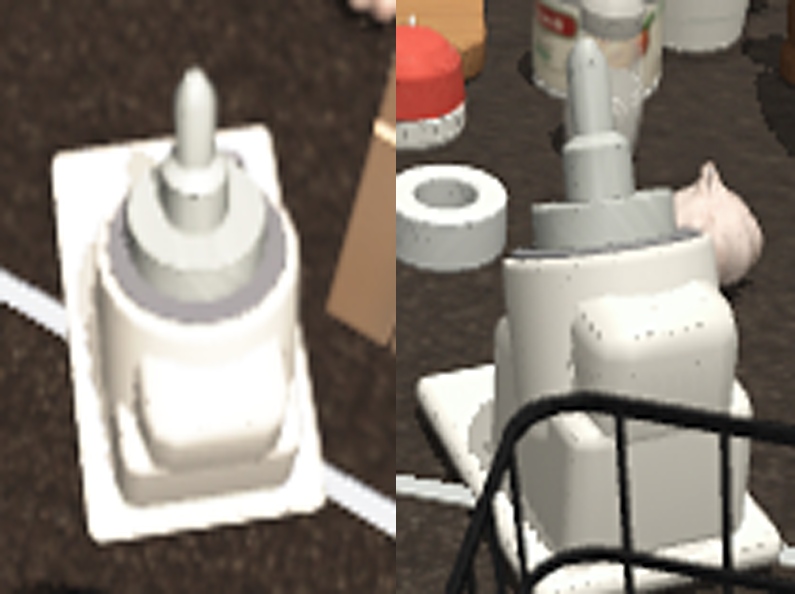

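The crops show the spindle clearly. In the scene the tip is at about (353.9,298), and the flange is a ring below it. Ring heights agree between the two views (10.8 mm against 12 mm). Now I'll check reachability and cabinet clearance.

```bash
cat >> h.py <<'E'
XH=np.array([.28,-.96,0]);XH/=np.linalg.norm(XH)
ZS=-np.sin(.44)*XH+np.cos(.44)*np.array([0,0,1.]); YS=np.cross([0,0,1.],XH); XS=np.cross(YS,ZS)
def R(z,y):
    z=z/np.linalg.norm(z); y=y-z*(y@z); y=y/np.linalg.norm(y); return np.column_stack([np.cross(y,z),y,z])
SEAT=np.array([.612,.166,.114])
DOWN=np.array([0,0,-1.])
E
python3 - <<'E'
from h import *
print('cab',tri(ray('scene',390,342),ray('side',415,173)), tri(ray('scene',445,150),ray('side',428,0)))
tip=tri(ray('scene',353.9,298.3),ray('side',355.3,229.3));print('tip',tip,tip[0]-.054*ZS)
for n,y in dict(yp=YS,ym=-YS,xp=XS,xm=-XS).items():
    r=R(-ZS,y);print(n,'toolx',r[:,0])
    for h in(.003,.08,.12):print(h,ctrl.ik(SEAT+h*ZS,r))
for p in((.5586,.36),(.38,.281)):
  for n,y in dict(yp=YS,ym=-YS,xp=XS,xm=-XS).items():
    print(n,ctrl.ik(np.r_[p,.003],R(DOWN,y)))
E
```

```text
cab (array([0.6619, 0.0887, 0.2736]), [np.float64(0.0013491875513595899), np.float64(0.0013491875513596833)]) (array([0.6859, 0.2505, 0.4638]), [np.float64(0.00445197599927161), np.float64(0.0044519759992716615)])
tip (array([0.6058, 0.1926, 0.162 ]), [np.float64(0.0008676381627850088), np.float64(0.0008676381627849783)]) [0.6123 0.1705 0.1131]
yp toolx [-0.2533  0.8686 -0.4259]
0.003 [ 23.4008  38.11    81.0781 -27.3902  66.7338  19.45  ]
0.08 [ 26.2582  34.1872  76.2718 -25.6504  75.7023  17.7891]
0.12 [ 27.7189  32.5531  73.2276 -25.0383  80.5245  17.0255]
ym toolx [ 0.2533 -0.8686  0.4259]
0.003 [  23.4008   38.11     81.0781  -27.3902   66.7338 -160.55  ]
0.08 [  26.2582   34.1872   76.2718  -25.6504   75.7023 -162.2109]
0.12 [  27.7189   32.5531   73.2276  -25.0383   80.5245 -162.9745]
xp toolx [ 0.96  0.28 -0.  ]
0.003 [ 23.4008  38.11    81.0781 -27.3902  66.7338 109.45  ]
0.08 [ 26.2582  34.1872  76.2718 -25.6504  75.7023 107.7891]
0.12 [ 27.7189  32.5531  73.2276 -25.0383  80.5245 107.0255]
xm toolx [-0.96 -0.28  0.  ]
0.003 [ 23.4008  38.11    81.0781 -27.3902  66.7338 -70.55  ]
0.08 [ 26.2582  34.1872  76.2718 -25.6504  75.7023 -72.2109]
0.12 [ 27.7189  32.5531  73.2276 -25.0383  80.5245 -72.9745]
yp [27.6551 45.0201 81.3283 -0.     53.6516 11.3949]
ym [  27.6551   45.0201   81.3283   -0.       53.6516 -168.6051]
xp [ 27.6551  45.0201  81.3283  -0.      53.6516 101.3949]
xm [ 27.6551  45.0201  81.3283  -0.      53.6516 -78.6051]
yp [ 29.2372  35.9317 109.8577  -0.      34.2107  12.977 ]
ym [  29.2372   35.9317  109.8577   -0.       34.2107 -167.023 ]
xp [ 29.2372  35.9317 109.8577  -0.      34.2107 102.977 ]
xm [ 29.2372  35.9317 109.8577  -0.      34.2107 -77.023 ]
```

```bash
python3 - <<'E'
from h import *
print('notch',tri(ray('scene',407,316),ray('side',432,70)),tri(ray('scene',407,316),ray('side',415,173)))
r=R(-ZS,-XS)
q=ctrl.ik(np.array([.38,.281,.25]),R(DOWN,-XH)); print(q)
ctrl.movej(q); print(ctrl.current_t())
ctrl.goto(SEAT+.13*ZS,r); print(ctrl.current_t(),ctrl.current_tool_pos(),ctrl.current_contact_force())
T=toolT();np.save('T1.npy',T);cv2.imwrite('pics/w1.png',ctrl.read_camera('wrist'))
cv2.imwrite('pics/s1.png',ctrl.read_camera('scene'))
E
```

```text
notch (array([0.6666, 0.0784, 0.3868]), [np.float64(0.0018872240728504954), np.float64(0.0018872240728504371)]) (array([0.6771, 0.1357, 0.2611]), [np.float64(0.005703407152585481), np.float64(0.005703407152585427)])
[ 29.2372  13.7297  94.7539  -0.      71.5165 -77.023 ]
3.375
4.2667 [0.5956 0.2192 0.2317] [-0.7955 -1.1357  0.074 ]
```

View pics/w1.png

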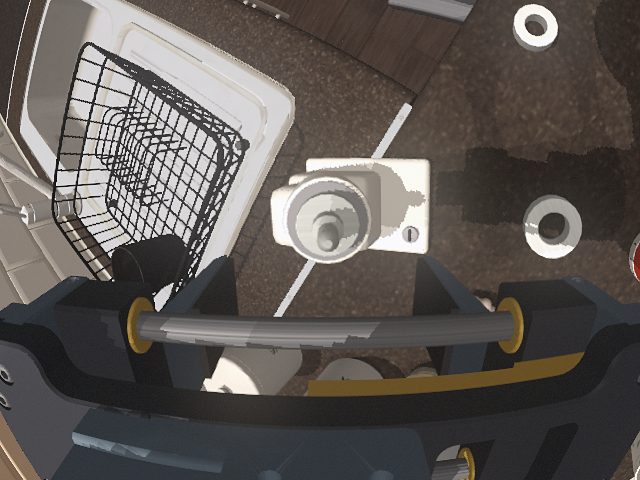

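View pics/s1.png

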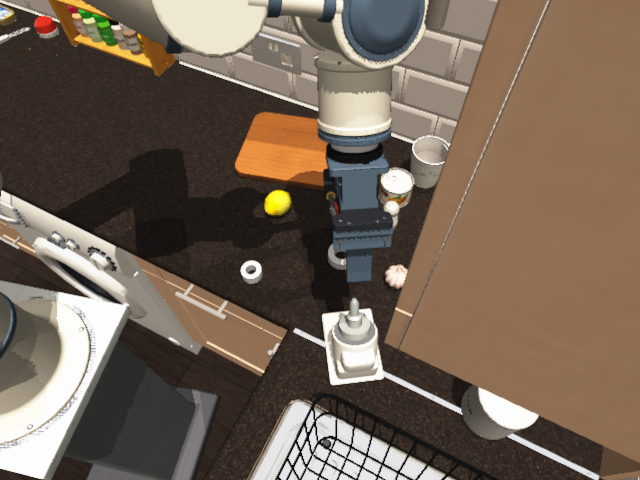

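The wrist view shows the drum and flange at about (328,215), the spindle tip near (328,237), and the foot spanning (305–430,158–253). In the scene view the gripper is clear of the cabinet. I'll zoom in on the spindle.

```bash
python3 - <<'E'
import cv2
S=cv2.imread('pics/w1.png')[150:265,270:440]
S=cv2.resize(S,None,fx=4.7,fy=4.7,interpolation=cv2.INTER_CUBIC)
S=cv2.convertScaleAbs(S,alpha=1,beta=0)
cv2.imwrite('pics/z2.png',S)
E
```

```text
(no output)
```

View pics/z2.png

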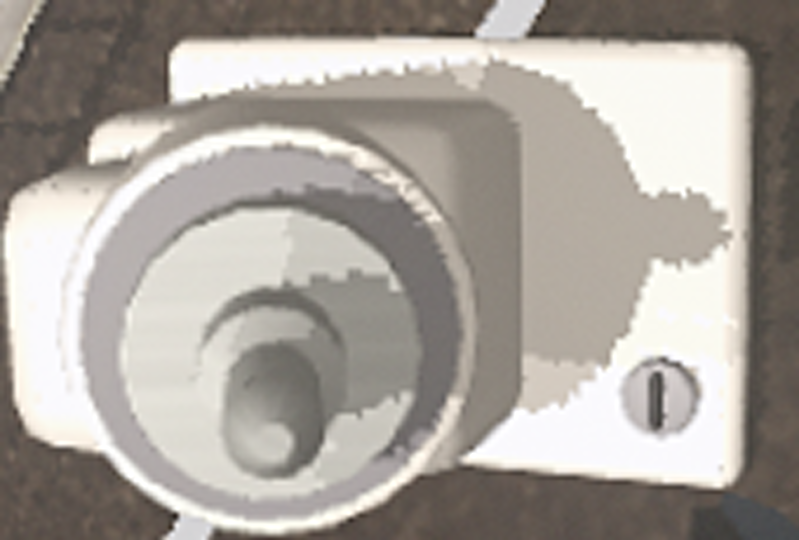

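```bash
python3 - <<'E'
from h import *
T=np.load('T1.npy'); px=lambda u,v:(270+u/4.7,150+v/4.7)
f=lambda u,v,z:onz('wrist',*px(u,v),z,T)
a,b,c,e=f(185,40,.01),f(735,44,.01),f(750,60,.01),f(742,475,.01)
for p,q in((a,b),(c,e)):print('edge',p,q,np.degrees(np.arctan2(*(q-p)[1::-1])))
print('XH ang',np.degrees(np.arctan2(XH[1],XH[0])))
def onplane(uv,h):
    o,d=ray('wrist',*px(*uv),T);P=SEAT+h*ZS;return o+d*((P-o)@ZS)/(d@ZS)
s=onplane((271,350),0);t=onplane((281,440),.054);d=onplane((268,330),-.014)
l,rr=onplane((120,350),0),onplane((422,350),0);print('flange dia',np.linalg.norm(l-rr))
print('seat',s,'tip',t,'drum',d)
ax=(t-s);ax/=np.linalg.norm(ax);print('axis',ax,'ZS',ZS,np.degrees(np.arctan2(-ax[1],-ax[0])),np.degrees(np.arccos(ax[2])))
# seat from scene and side, flange ellipse centres in z1 crop
S=(310+197/4.4,285+203/5.4)
print('scene/side tip', tri(ray('scene',353.9,298.3),ray('side',355.3,229.3)), 'scene-wrist tip',tri(ray('scene',353.9,298.6),ray('wrist',*px(281,440),T)),'side-wrist',tri(ray('side',355.3,229.6),ray('wrist',*px(281,440),T)))
I=cv2.imread('pics/w1.png')
for k,(u,v),w in(('wide',(553,227),36),('narrow',(535,27),26)):
    x=blob(I,u,v,w=w);print(k,x,onz('wrist',*x[:2],.012,T))
E
```

```text
edge [0.5869 0.0892 0.01  ] [0.5448 0.2148 0.01  ] 108.54258942071043
edge [0.5469 0.219  0.01  ] [0.6349 0.249  0.01  ] 18.826945128476094
XH ang -73.73979529168804
flange dia 0.05380485417048912
seat [0.6112 0.1692 0.1124] tip [0.6044 0.1921 0.1609] drum [0.6128 0.1631 0.1   ]
axis [-0.1273  0.4238  0.8968] ZS [-0.1193  0.4089  0.9048] -73.27943918469178 26.261886609271794
scene/side tip (array([0.6058, 0.1926, 0.162 ]), [np.float64(0.0008676381627850088), np.float64(0.0008676381627849783)]) scene-wrist tip (array([0.6047, 0.1923, 0.1611]), [np.float64(0.0004320845392312414), np.float64(0.0004320845392312094)]) side-wrist (array([0.6056, 0.1921, 0.1611]), [np.float64(0.0011986658245500292), np.float64(0.0011986658245500637)])
wide (552.1813125036985, 226.6331735605657, (7, 4, 58, 64), 2816.5) [0.5588 0.3591 0.012 ]
narrow (534.4990223319954, 27.05968920448698, (3, 3, 46, 48), 1619.5) [0.3803 0.2793 0.012 ]
```

Measurements from all three views agree to about 1–2 mm, and the flange diameter comes out at 53.8 mm (54 expected). I'll use mean values and place the wide ring.

```bash
sed -i 's/^XH=.*/a=np.radians(-72.5);XH=np.array([np.cos(a),np.sin(a),0])/; s/^SEAT=.*/SEAT=np.array([.6115,.1697,.1130])/; s/^XH.*$//' h.py; cat >> h.py <<'E'
RI=R(-ZS,-XS); RD=R(DOWN,-XH)
def pick(p,op):
    ctrl.command_gripper(op)
    ctrl.goto(np.r_[p,.10],RD)
    print('down',ctrl.move_l(np.r_[p,.004],.12,contact_N=15),ctrl.current_tool_pos())
    ctrl.command_gripper(0.); print('grip',ctrl.current_grip_width()*91,ctrl.current_grasp_force())
    ctrl.move_l(np.r_[p,.22],.2)
def thread(hs):
    ctrl.goto(SEAT+.10*ZS,RI); f0=ctrl.current_contact_force(); print(ctrl.current_t())
    cv2.imwrite('pics/pre%d.png'%(1e4*hs[-1]),ctrl.read_camera('wrist'))
    for h in hs:
        c=ctrl.move_l(SEAT+h*ZS,.06,contact_N=12); d=ctrl.current_tool_pos()-SEAT; f=ctrl.current_contact_force()-f0
        print(h,c,'at',d@XS,d@YS,d@ZS,'f',f@XS,f@YS,f@ZS)
        if c: return False
    return True
E
sed -n 30,36p h.py; python3 - <<'E'
from h import *
pick([.5587,.3595],.9)
print(thread([.07,.045,.02,.0045]),ctrl.current_t(),ctrl.current_wrist_torque())
cv2.imwrite('pics/w2.png',ctrl.read_camera('wrist'))
E
```

```text
z=z/np.linalg.norm(z); y=y-z*(y@z); y=y/np.linalg.norm(y); return np.column_stack([np.cross(y,z),y,z])
SEAT=np.array([.6115,.1697,.1130])
DOWN=np.array([0,0,-1.])
RI=R(-ZS,-XS); RD=R(DOWN,-XH)
def pick(p,op):
    ctrl.command_gripper(op)
    ctrl.goto(np.r_[p,.10],RD)
down False [0.5592 0.3598 0.0048]
grip 59.00682560748546 30.001000799238682
8.825
0.07 False at 3.063605857392751e-05 6.172420326144672e-05 0.0699569709452775 f 0.703680923874572 0.20971472183092738 -0.748302054543387
0.045 False at 4.2279628252893386e-05 -7.40297291373206e-05 0.0447846111252543 f -0.2643394267902443 -0.10118714797806673 -0.5539938855050162
0.02 False at 3.2382574315676683e-05 -7.199683453028207e-05 0.019779563382923325 f 0.9316297724655627 0.5686720442800798 -0.4107744560967651
0.0045 True at -6.033949679078469e-05 0.00025211614522895287 0.003885849995389804 f 2.9502223545661668 -0.9556266714064684 6.254313258630251
False 10.9833 [ 0.1291 -0.1276 -0.1062]
```

Contact came at exactly the home height with small lateral force, so I'll release, retreat and check.

```bash
python3 - <<'E'
from h import *
ctrl.command_gripper(.95); ctrl.sleep(.2)
ctrl.move_l(SEAT+.13*ZS,.15); print(ctrl.current_t())
T=toolT();np.save('T3.npy',T);I=ctrl.read_camera('wrist');S=ctrl.read_camera('scene');D=ctrl.read_camera('side')
cv2.imwrite('pics/w3.png',I)
f=lambda A,x,y:cv2.resize(A[y:y+110,x:x+85],(260,336),interpolation=cv2.INTER_CUBIC)
cv2.imwrite('pics/z3.png',np.hstack([f(I,285,160),f(S,310,285),f(D,310,225)]))
E
```

```text
12.8333
```

View pics/z3.png

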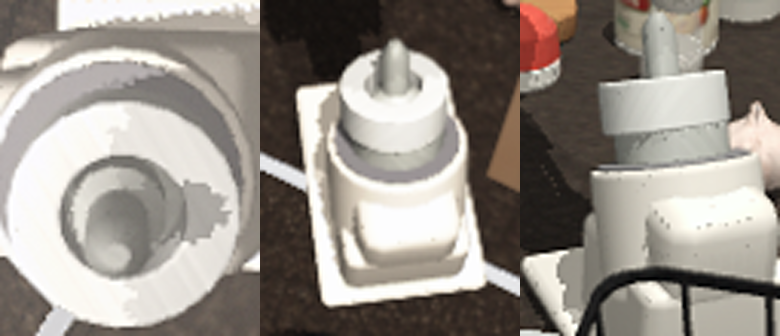

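The wide ring sits flush on the flange and square to it in all three crops. On to the narrow ring.

```bash
python3 - <<'E'
from h import *
pick([.380,.2798],.75)
print(thread([.07,.05,.035,.0285]),ctrl.current_t())
E
```

```text
down False [0.3804 0.28   0.0044]
grip 43.05426201159197 30.001194085925817
18.05
0.07 False at 3.5998598893319245e-05 2.7720543153498048e-05 0.06993110897538156 f -0.0221763617045857 0.7484400237167143 -0.43636162119668004
0.05 False at 2.2826871120790182e-05 -0.00014993185036519478 0.049656543599237 f -0.3372461476612626 0.08434173741007653 -0.19159965624551867
0.035 False at 1.748931364064371e-05 -0.0002315259247973366 0.034535338771369856 f -1.822196467732108 0.21017684753267885 0.2518975775044508
0.0285 False at 1.2257720933715396e-05 0.00017969359859488143 0.0284073584891583 f -1.1233952532875242 0.5576606148558929 -0.1351925737403225
True 19.8917
```

```bash
python3 - <<'E'
from h import *
print(ctrl.move_l(SEAT+.0265*ZS,.03,contact_N=8),(ctrl.current_tool_pos()-SEAT)@ZS)
ctrl.command_gripper(.9); ctrl.sleep(.2)
ctrl.move_l(SEAT+.14*ZS,.15); print(ctrl.current_t())
I=ctrl.read_camera('wrist');S=ctrl.read_camera('scene');D=ctrl.read_camera('side')
f=lambda A,x,y:cv2.resize(A[y:y+110,x:x+85],(260,336),interpolation=cv2.INTER_CUBIC)
cv2.imwrite('pics/z4.png',np.hstack([f(I,285,160),f(S,310,285),f(D,310,225)]))
E
```

```text
False 0.027817675870606122
21.9917
```

View pics/z4.png

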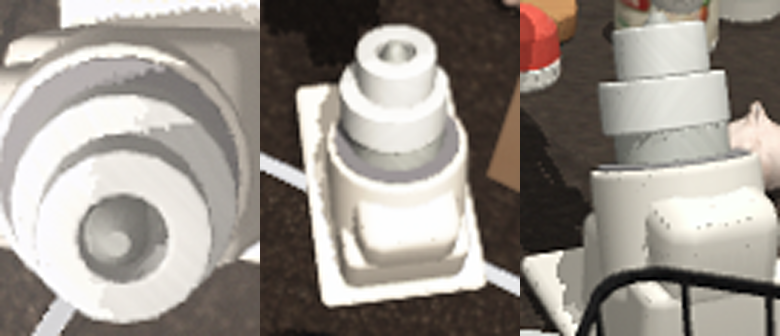

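Both rings are stacked flush and square on the spindle, and the gripper is clear. Handing in.

```bash
python3 -c "
from bench import ctrl
print(ctrl.sign_off(),ctrl.current_t())"
```

```text
the job is handed in; nothing more can be done
the job is handed in; nothing more can be done
```

Both rings are threaded on the spindle, the wide one on the flange and the narrow one on top. They look flush and square in the last camera views, and the job was handed in at about 22 s; the sign-off gave no verdict.

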